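Slide a packing plate off the rack's edge and stack it on the machine foot

ROBOT

A 6-joint arm with a two-finger parallel gripper is mounted at the origin on the work surface. World frame = base frame: x ahead of the robot, y to its left, z up, the work surface at z = 0. Lengths are in m, angles in rad, forces in N, time in s.
With the tool pointing down it reaches from about 0.35 to 0.775 m from the base axis. Payload 7.3 kg.
Tool frame: the origin (TCP) lies at the very end of the fingers, on their centre line; the grasp point (between the pads) lies 19 mm behind it; y points along the fingers, z is the direction in which the jaws open and shut, and the axes are right-handed (so a half turn about y gives the same grasp; the last joint's range is limited). The gripper opens to 92 mm and grips with 3 to 60 N. Pads are 19 mm wide; open, the fingers measure 130 mm over their backs; the gripper's body (75 mm by 190 mm) begins 47 mm behind the grasp point.
Start: joints at [1.027, 0.342, 1.524, -0, 1.275, -0.146], TCP at [0.203, 0.484, 0.227] pointing down, gripper open.
Joint ranges: [-2.53, 2.53], [-0.77, 2.02], [0.04, 2.7], [-1, 4.14], [0.28, 2.66], [-3.11, 3.11]. Speed limits (rad/s): [2.57, 2.57, 3.14, 3.14, 3.14, 3.14].

INTERFACE

Orientations are given as a unit quaternion [w, x, y, z].
In Python, from station import get_obs, capture, get_calibration, hand_in gives the robot as it stands. The module is installed in compiled form; this text tells all that it offers.
- The arm moves only by the shell command python3 -m crank 'ROWS' [OPENING] [FORCE]. ROWS is a JSON object of lists of equal length, an entry for each row: "linear": the shift along the tool's x, y, z in units of 40 mm (1.0 is 40 mm), a list of three; "rotation": the turn, a rotation vector about the tool's x, y, z in units of 5 degrees (1.0 is 5 degrees), a list of three. A call has 1 to 8 rows; each row is the pose to reach, as a shift and turn from the pose commanded when the call began, along the tool's axes at that moment; what a row does not reach only later rows make up. A row lasts 1/12 s, in which the tool goes at most 41.7 mm and 7.16 degrees, less where a joint would pass 70% of its speed; a pose out of reach is approached as far as the arm can. A call with a gripper value outside its range is refused whole. OPENING is the opening, from -1 (shut) to 1 (fully open), set as the call begins (- or left out, the last holds). The fingers move at their own pace and stop on an object; FORCE is the grip in N (left out, the last holds). Time passes only in rows, so rows that repeat a pose let the fingers close. It gives the time, the measured TCP pose, the force and the opening at its end, in the units of the state.
- get_obs(): the state, without advancing time (a new reading comes with each control period).
- capture(name): name is "side" or "top"; returns (picture, depth): 384x512x3 uint8, red, green, blue; 384x512 float32, m along the optical axis (not along the pixel's ray), 0 where there is no reading.
- get_calibration(name): a dict with "mtx" (3x3 intrinsics, pixels), "extrinsics" (4x4, takes a point from camera to world coordinates). Camera axes: x right, y up, looking along -z (the intrinsics and any distortion apply to the point x, -y, -z); pixel columns grow to the right and rows downward; lengths in m; the calibration is good to about 2 mm. A picture is of the moment at which its call begins. get_calibration takes no time and is no camera call.
- hand_in(): hands the job in, once; it reports no verdict.
The state is a dict: "t": time; "joint_positions": joint angles; "qd": joint speeds; "effort": joint torques, N m; "tool_pos": TCP position; "tool_rot": TCP orientation; "wrist_force": force on the tool from outside, world axes, zero at the start; "torque": the same for the moment, N m; "gripper_width": finger opening in m.
Only numpy, scipy, OpenCV 4.12 (cv2) and the standard library are available. Lean on these libraries where they do the work, as an engineer would, in place of code of your own. Each camera call takes 0.05 s, during which the arm holds its last target.

TASK

Build up the packing on the green machine foot: slide the blue packing plate along its lane until at least a third of it sticks out over the rack's front edge (the edge towards the robot) while it still lies flat on the rack, then grip it by the overhanging part and set it down gently, squarely on top of the steel plate that lies on the foot, lengthwise the same way. Do not disturb the red plate in the other lane or shift the steel plate, and let go of the blue plate at the end.

Things in the scene. Friction and masses are not known exactly. Their poses are not given: they have to be found in the camera images.
- blue_plate: blue plastic horseshoe packing plate, 90 (x) x 56 (y) x 7 mm, 40 to 85 g, flat in a lane of the rack, parallel to it, 10 to 40 mm behind its front edge. Origin: centre of the outline, underside. Slot 16 x 35 mm in the -x (front) end; +x end straight: push there with shut fingertips just above the lane floor, it slides easily. Grip it across its 56 mm where it overhangs; over 45 mm of overhang it tips off
- red_plate: red plastic packing plate, same shape and size as the blue one, in the other lane; leave it where it is
- rack: fixed grey two-lane rack, 200 (x) x 150 (y) mm. Origin: centre of underside, on the desk. Front edge at its x = -100 mm, towards the robot, nothing before it. Lane floors 45 mm above the desk, 60 mm wide, centred at y = +36 and -36 mm, open at both ends, with side strips 6 mm high that hide the plates' long sides. At least 60 mm of lane is empty behind each plate
- steel_plate: bare steel plate, 90 (x) x 56 (y) x 8 mm, 0.3 kg, loose on the green machine foot (fixed block, top 82 x 50 mm, 45 mm above the desk; its dark flange is 130 x 110 x 10 mm). Origin: centre of underside; x is its length; its top is 53 mm above the desk
Mind the look-alikes: they are no part of the job. Several things have the shape of the steel_plate; the one meant has the colours described above.

How it is judged:
On the way:
1. the blue plate lies flat on the rack with a good quarter of it or more over the front edge (x of blue_plate in the frame of rack between -0.105 and -0.077 m and z of blue_plate in the frame of rack between 0.041 and 0.049 m and angle between blue_plate's own z axis and vertical below 0.1 rad), for 0.2 s.
At the end, for the whole second after the job is handed in: The blue plate lies flat and still on top of the steel plate on the foot, centres within 15 mm and lengths within 10 degrees (either way round), and is released; the steel plate and the red plate are within 20 mm of where they started (horizontal distance between blue_plate and steel_plate below 0.015 m and z of blue_plate in the frame of steel_plate between 0.005 and 0.011 m and angle between the x axis of blue_plate and the x axis of steel_plate, either way round below 0.18 rad and angle between blue_plate's own z axis and vertical below 0.1 rad and distance of each of steel_plate, red_plate from where it was at the start of the episode below 0.02 m and linear speed of blue_plate below 0.02 m/s); the robot touches nothing.
It fails at once if the red plate is moved by more than 20 mm (distance of red_plate from where it was at the start of the episode above 0.02 m).
It fails at once if the blue plate is dropped or slammed onto the steel plate (faster than 0.6 m/s just above it) (horizontal distance between blue_plate and steel_plate below 0.05 m and z of blue_plate in the frame of steel_plate below 0.04 m and linear speed of blue_plate above 0.6 m/s).
It also fails if it takes over 58 s, if anything falls off the work surface, if the arm or the gripper's body presses on something with over 40 N, if the wrist force passes 120 N, or if a joint passes its speed limit or range.

## Working session

There is one attempt and no reset: what is moved stays moved. The work goes in short steps, Python scripts to look and compute and a shell command to move; the robot and the scene stay as the last step left them, time stands still between calls to the robot, and variables do not carry over. Pictures are saved under pics/ and viewed, and the job is handed in when it is done.

```bash
mkdir -p pics; cat > h.py <<'E'
import numpy as np, cv2
from station import *
def snap(n,f):
    p,d=capture(n); cv2.imwrite(f'pics/{f}.png',p[:,:,::-1]); np.savez(f'pics/{f}.npz',p=p,d=d); return p,d
def world(n,u,v,d):
    c=get_calibration(n);K=np.array(c['mtx']);E=np.array(c['extrinsics'])
    z=d; q=np.array([(u-K[0,2])/K[0,0]*z,-(v-K[1,2])/K[1,1]*z,-z,1]);return (E@q)[:3]
def ray(n,u,v,h):
    a=world(n,u,v,0.);b=world(n,u,v,1.);return a+(b-a)*(h-a[2])/(b[2]-a[2])
def proj(n,P):
    c=get_calibration(n);K=np.array(c['mtx']);E=np.array(c['extrinsics'])
    q=np.linalg.inv(E)@np.append(P,1);return K[0,0]*q[0]/-q[2]+K[0,2],K[1,1]*-q[1]/-q[2]+K[1,2]
def crop(f,u0,v0,u1,v1,s,out):
    p=cv2.imread(f'pics/{f}.png')[v0:v1,u0:u1];cv2.imwrite(f'pics/{out}.png',cv2.resize(p,None,fx=s,fy=s,interpolation=cv2.INTER_CUBIC))
E
python3 - <<'E'
from h import *
snap('top','t0');snap('side','s0')
for n in('top','side'):
    c=get_calibration(n);print({k:np.round(v,3).tolist() for k,v in c.items()})
print(get_obs())
E
```

```text
{'mtx': [[430.599, 0.0, 259.224], [0.0, 430.599, 196.887], [0.0, 0.0, 1.0]], 'extrinsics': [[0.01, 0.997, -0.083, 0.368], [-1.0, 0.008, -0.024, -0.086], [-0.023, 0.083, 0.996, 1.064], [0.0, 0.0, 0.0, 1.0]]}
{'mtx': [[437.497, 0.0, 256.362], [0.0, 437.497, 192.146], [0.0, 0.0, 1.0]], 'extrinsics': [[-0.998, 0.049, -0.032, 0.427], [-0.056, -0.607, 0.793, 0.583], [0.02, 0.793, 0.609, 0.562], [0.0, 0.0, 0.0, 1.0]]}
{'t': 0.1, 'joint_positions': array([ 1.02699937e+00,  3.42643781e-01,  1.52491302e+00,  1.47746766e-05,
        1.27539677e+00, -1.46007180e-01]), 'qd': array([-0.00097133, -0.00099187, -0.00177142,  0.00250356,  0.0007961 ,
        0.00020752]), 'effort': array([ 1.09922385e-03, -4.32006741e+01, -2.44693315e+01,  7.18227820e-02,
        5.24822040e-02, -3.22577570e-06]), 'tool_pos': array([0.203167  , 0.48370711, 0.22612223]), 'tool_rot': array([-0.69271495,  0.69361722, -0.13988334,  0.13954857]), 'wrist_force': array([ 0.01643561,  0.25617838, -0.66735922]), 'torque': array([ 0.03184071,  0.00438532, -0.00143325]), 'gripper_width': 0.09178187265110328}
```

View pics/t0.png

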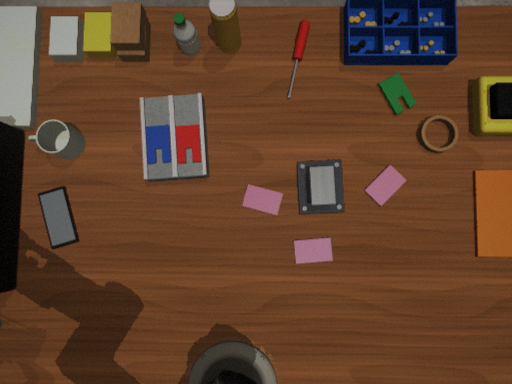

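View pics/s0.png

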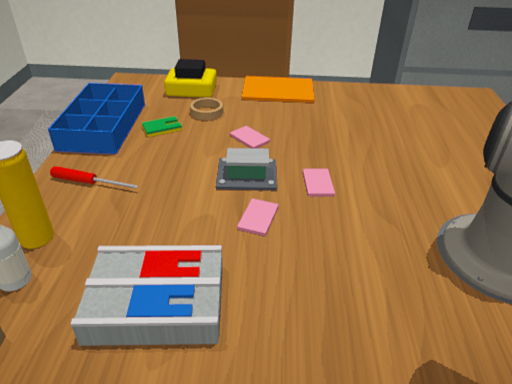

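The top view shows the rack at about (173,137), with the blue plate at (159,145) in the left lane and the red plate at (188,145). The steel plate shapes are the grey one on the dark-flanged green foot at (322,186) and three pink ones lying on the desk at (263,199), (386,185) and (313,250). The grey one fits, since it is bare steel and on the foot. I'll enlarge both areas to confirm.

```bash
python3 - <<'E'
from h import *
crop('t0',130,85,220,190,5.5,'c1');crop('t0',285,150,360,225,7,'c2')
E
```

```text
(no output)
```

View pics/c1.png

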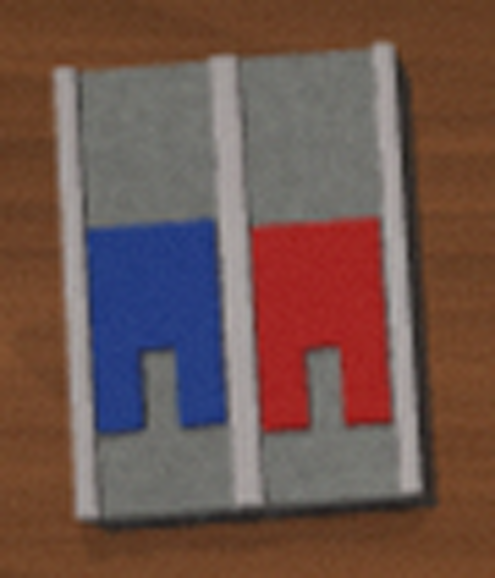

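View pics/c2.png

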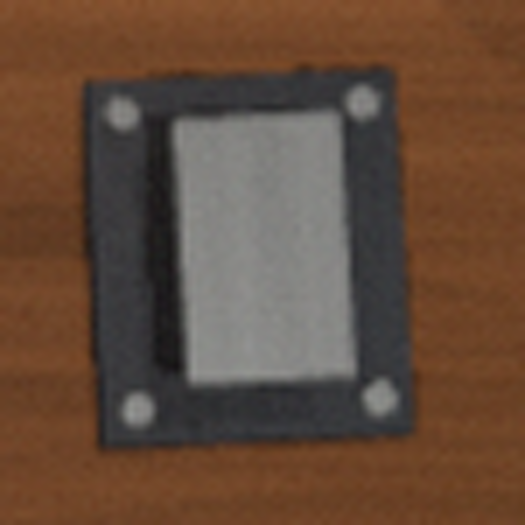

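The crops confirm it: the bare steel plate lies on the foot, and blue is in the left lane. The corners I read off go into world coordinates next.

```bash
python3 - <<'E'
from h import *
d=np.load('pics/t0.npz')['d']
def pts(L,u0,v0,s,z): return np.array([ray('top',u0+(a+.5)/s-.5,v0+(b+.5)/s-.5,z) for a,b in L])
def rep(n,P):
    TL,TR,BR,BL=P[:,:2]; ax=(TL+TR-BL-BR)/2; wy=(TL+BL-TR-BR)/2
    print(n,'c',P.mean(0).round(4),'len',np.linalg.norm(ax).round(4),'wid',np.linalg.norm(wy).round(4),'yaw_x',np.degrees(np.arctan2(ax[1],ax[0])).round(2),'yaw_y',np.degrees(np.arctan2(-wy[0],wy[1])).round(2)); print(P[:,:2].round(4).tolist())
rep('rack',pts([(54,68),(393,43),(424,494),(78,521)],130,85,5.5,.051))
rep('blue',pts([(86,230),(215,218),(227,424),(97,432)],130,85,5.5,.052))
rep('red',pts([(252,228),(381,217),(392,423),(264,432)],130,85,5.5,.052))
rep('steel',pts([(172,120),(340,111),(357,372),(188,383)],285,150,7,.053))
for u,v in((155,135),(170,120),(322,186),(159,110)): print(u,v,world('top',u,v,d[v,u]).round(4))
from scipy.spatial.transform import Rotation as R
q=get_obs()['tool_rot'];print(R.from_quat(np.r_[q[1:],q[0]]).as_matrix().round(3))
E
```

```text
rack c [0.5986 0.1481 0.051 ] len 0.2011 wid 0.1505 yaw_x 4.95 yaw_y 4.63
[[0.693, 0.2316], [0.7045, 0.0819], [0.5048, 0.0643], [0.4921, 0.2145]]
blue c [0.5779 0.1827 0.052 ] len 0.0904 wid 0.0568 yaw_x 4.87 yaw_y 4.73
[[0.6202, 0.2148], [0.6257, 0.1582], [0.5347, 0.1505], [0.5309, 0.2072]]
red c [0.5787 0.11   0.052 ] len 0.0907 wid 0.0562 yaw_x 4.51 yaw_y 4.77
[[0.6213, 0.1418], [0.6264, 0.0854], [0.5356, 0.0787], [0.5313, 0.1343]]
steel c [ 0.4818 -0.2095  0.053 ] len 0.0887 wid 0.0566 yaw_x 3.43 yaw_y 3.82
[[0.5244, -0.1786], [0.5278, -0.2351], [0.4396, -0.2404], [0.4355, -0.184]]
155 135 [0.5999 0.1913 0.049 ]
170 120 [0.6368 0.1559 0.0492]
322 186 [ 0.4788 -0.2089  0.0525]
159 110 [0.6628 0.1847 0.0442]
[[ 0.922 -0.001  0.387]
 [-0.387 -0.001  0.922]
 [-0.    -1.    -0.001]]
```

```bash
cat >> h.py <<'E'
from scipy.spatial.transform import Rotation as R
RC=np.array([.5986,.1481]);RY=np.radians(4.8)
EX=np.array([np.cos(RY),np.sin(RY)]);EY=np.array([-EX[1],EX[0]])
def rk(x,y): return RC+x*EX+y*EY
def go(x,y,z,yaw):
    o=get_obs();q=o['tool_rot'];M=R.from_quat(np.r_[q[1:],q[0]]).as_matrix()
    c,s=np.cos(np.radians(yaw)),np.sin(np.radians(yaw))
    T=np.array([[c,0,-s],[s,0,c],[0,-1,0]])
    print('tcp',o['tool_pos'].round(4),'lin',(M.T@(np.array([x,y,z])-o['tool_pos'])/.04).round(3),'rot',np.degrees(R.from_matrix(M.T@T).as_rotvec()).round(2)/5,'t',o['t'],'w',o['gripper_width'],'F',o['wrist_force'].round(2))
E
python3 - <<'E'
from h import *
go(*rk(.055,.0362),.15,4.8)
E
```

```text
tcp [0.2032 0.4837 0.2261] lin [13.164  1.904 -2.464] rot [ 0.014 -5.518 -0.006] t 0.1 w 0.09178187265110328 F [ 0.02  0.26 -0.67]
```

```bash
python3 -m crank '{"linear":[[0.8,0,-0.15],[1.7,0,-0.3],[2.6,0,-0.5],[3.5,0,-0.65],[4.4,0,-0.8],[5.3,0,-1.0],[6.2,0,-1.15],[7.0,0,-1.3]],"rotation":[[0,-0.5,0],[0,-1,0],[0,-1.5,0],[0,-2,0],[0,-2.5,0],[0,-3.5,0],[0,-4.5,0],[0,-5.5,0]]}' -1 20
python3 - <<'E'
from h import *
go(*rk(.055,.0362),.15,4.8)
E
```

```text
t: 0.77
tool_pos: [0.4429, 0.326, 0.2264]
tool_rot: [-0.706, 0.707, 0.03, -0.03]
wrist_force: [0.2, 1.6, 0.3]
gripper_width: 0.043
tcp [0.4429 0.326  0.2264] lin [ 4.875  1.909 -3.862] rot [ 0.004  0.024 -0.004] t 0.7667 w 0.0430370152108508 F [0.16 1.61 0.33]
```

```bash
python3 -m crank '{"linear":[[0.7,0.2,-0.6],[1.4,0.5,-1.1],[2.1,0.8,-1.7],[2.8,1.1,-2.2],[3.5,1.4,-2.8],[4.2,1.7,-3.3],[4.8,1.9,-3.85],[4.87,1.9,-3.86]],"rotation":[[0,0,0],[0,0,0],[0,0,0],[0,0,0],[0,0,0],[0,0,0],[0,0,0],[0,0,0]]}'
python3 - <<'E'
from h import *
go(*rk(.055,.0362),.0475,4.8)
snap('top','t1');snap('side','s1')
E
```

```text
t: 1.43
tool_pos: [0.6508, 0.1848, 0.1471]
tool_rot: [-0.706, 0.707, 0.026, -0.028]
wrist_force: [-0.1, -1.1, -0.6]
gripper_width: 0.0004
tcp [0.6508 0.1848 0.1471] lin [0.005 2.49  0.104] rot [ 0.024 -0.07  -0.034] t 1.4333 w 0.0003932007838209549 F [-0.13 -1.09 -0.63]
```

View pics/s1.png

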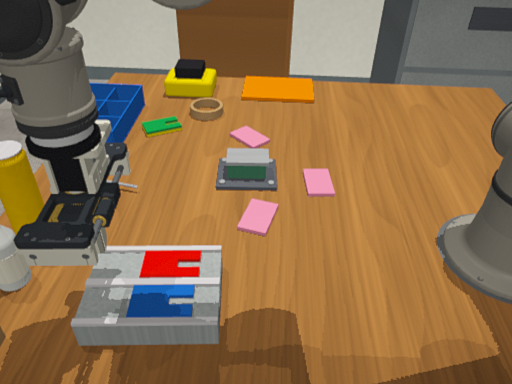

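The side view shows the gripper above the back of the blue lane, around (100,260). The fingers are shut. I'll re-read the pose now the arm has settled.

```bash
python3 - <<'E'
from h import *
go(*rk(.055,.0362),.0475,4.8)
E
```

```text
tcp [0.6485 0.1885 0.149 ] lin [5.400e-02 2.539e+00 2.000e-03] rot [-0.    -0.046 -0.028] t 1.5333 w 0.0007446380616989569 F [0.02 0.2  0.55]
```

```bash
python3 -m crank '{"linear":[[0.05,0.4,0],[0.05,0.9,0],[0.05,1.4,0],[0.05,1.9,0],[0.05,2.2,0],[0.05,2.35,0],[0.05,2.4,0],[0.05,2.4,0]],"rotation":[[0,0,0],[0,0,0],[0,0,0],[0,0,0],[0,0,0],[0,0,0],[0,0,0],[0,0,0]]}'
python3 - <<'E'
from h import *
snap('top','t2');snap('side','s2')
crop('s2',20,180,280,360,3,'s2c')
go(*rk(-.0355,.0362),.0475,4.8)
E
```

```text
t: 2.2
tool_pos: [0.6502, 0.1904, 0.0552]
tool_rot: [0.707, -0.706, -0.029, 0.029]
wrist_force: [-0.1, -0.9, 0.1]
gripper_width: 0.0005
tcp [0.6508 0.1903 0.0561] lin [-2.277  0.211 -0.04 ] rot [-0.004 -0.016  0.026] t 2.3 w 0.0005191357598109631 F [ 0.39  0.76 -1.13]
```

View pics/s2c.png

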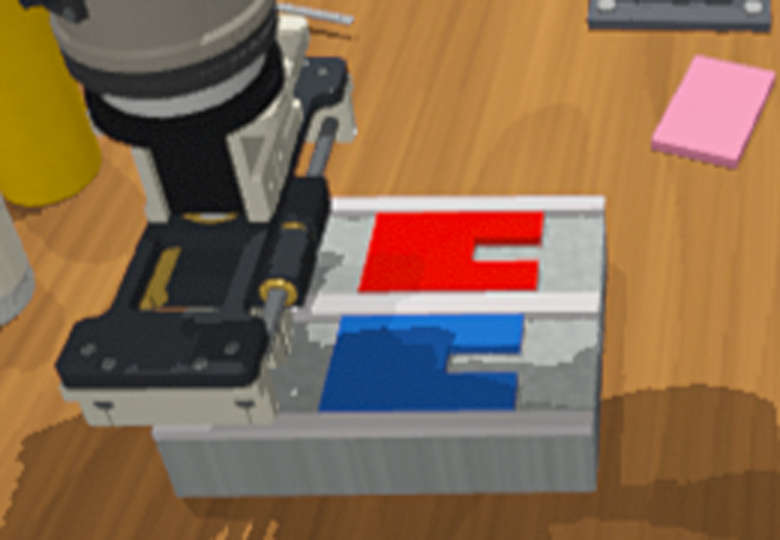

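The fingers are behind the blue plate with a gap of about 20 mm, and z is still about 9 mm too high. I'll go down the last bit.

```bash
python3 -m crank '{"linear":[[0,0.05,-0.02],[0,0.1,-0.04],[0,0.15,-0.04],[0,0.18,-0.04],[0,0.2,-0.04],[0,0.2,-0.04]],"rotation":[[0,0,0],[0,0,0],[0,0,0],[0,0,0],[0,0,0],[0,0,0]]}'
python3 - <<'E'
from h import *
capture('top')
go(*rk(-.0355,.0362),.0475,4.8)
E
```

```text
t: 2.8
tool_pos: [0.6502, 0.1883, 0.0465]
tool_rot: [0.707, -0.706, -0.029, 0.029]
wrist_force: [-0.4, -0.3, -0.3]
gripper_width: 0.0005
tcp [0.6502 0.1883 0.0466] lin [-2.258 -0.023  0.008] rot [-0.    -0.02  -0.002] t 2.85 w 0.0007522104432819508 F [ 0.88  0.6  -0.03]
```

```bash
python3 -m crank '{"linear":[[-0.2,0,0],[-0.35,0,0],[-0.45,0,0],[-0.55,0,0],[-0.65,0,0],[-0.75,0,0],[-0.85,0,0],[-0.95,0,0]],"rotation":[[0,0,0],[0,0,0],[0,0,0],[0,0,0],[0,0,0],[0,0,0],[0,0,0],[0,0,0]]}'
python3 - <<'E'
from h import *
snap('side','s3')
crop('s3',20,180,280,360,3,'s3c')
go(*rk(-.0355,.0362),.0475,4.8)
E
```

```text
t: 3.52
tool_pos: [0.6123, 0.1852, 0.0469]
tool_rot: [0.707, -0.706, -0.029, 0.029]
wrist_force: [0.0, 0.6, -0.6]
gripper_width: 0.0002
tcp [0.6115 0.1852 0.0468] lin [-1.285 -0.017  0.006] rot [-0.    -0.016 -0.006] t 3.5667 w 0.00028662853873051596 F [-1.06 -0.08 -0.9 ]
```

View pics/s3c.png

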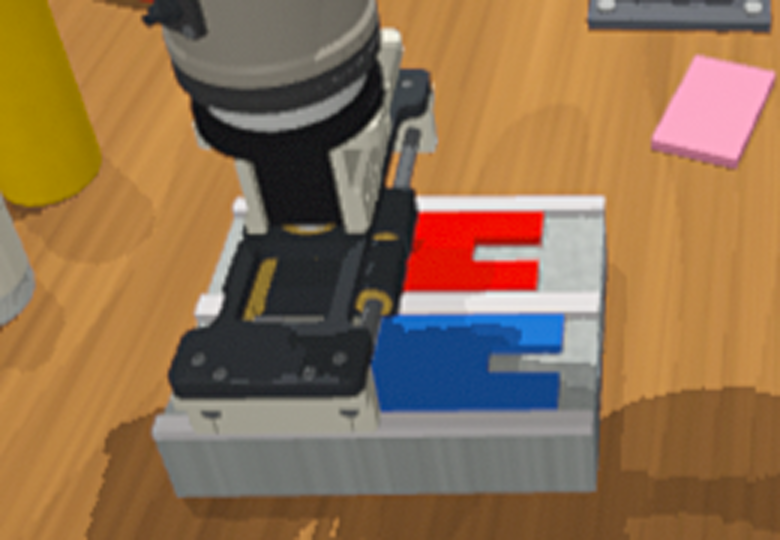

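The push works: the blue front edge moved from column 520 to 562 in the crop, and red has not moved. I'll carry on.

```bash
python3 -m crank '{"linear":[[-0.1,0,0],[-0.22,0,0],[-0.36,0,0],[-0.5,0,0],[-0.64,0,0],[-0.78,0,0],[-0.9,0,0],[-1.0,0,0]],"rotation":[[0,0,0],[0,0,0],[0,0,0],[0,0,0],[0,0,0],[0,0,0],[0,0,0],[0,0,0]]}'
python3 - <<'E'
from h import *
snap('side','s4');snap('top','t4')
crop('s4',100,180,300,360,3,'s4c');crop('t4',130,85,220,220,4.4,'t4c')
go(*rk(-.0355,.0362),.0475,4.8)
E
```

```text
t: 4.23
tool_pos: [0.5719, 0.1819, 0.0468]
tool_rot: [0.707, -0.706, -0.029, 0.029]
wrist_force: [1.1, -0.6, -0.7]
gripper_width: 0.0004
tcp [0.5717 0.1819 0.0467] lin [-0.287 -0.02   0.006] rot [ 0.    -0.016 -0.012] t 4.3333 w 0.0003735579265333962 F [-0.37  0.74 -0.07]
```

View pics/s4c.png

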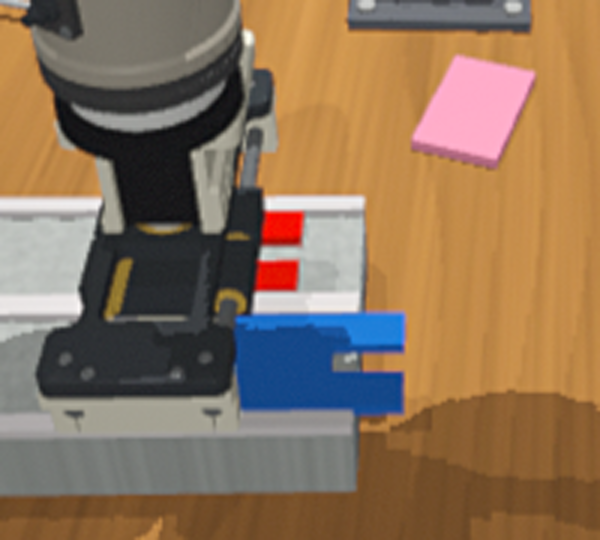

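View pics/t4c.png

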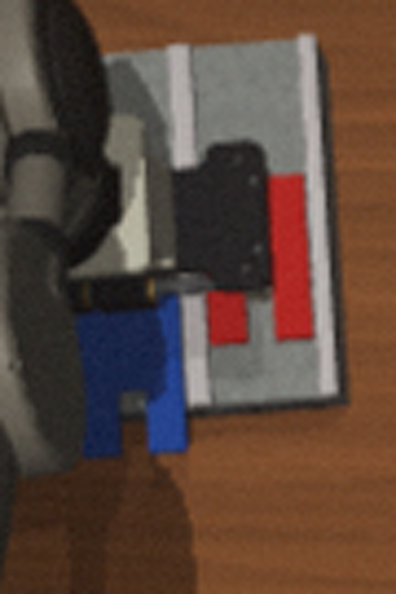

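The plate now overhangs with its front corners at about (86,458) and (187,452) in the top crop. I'll measure them.

```bash
python3 - <<'E'
from h import *
for a,b in((86,458),(187,452)):
    P=ray('top',130+(a+.5)/4.4-.5,85+(b+.5)/4.4-.5,.052)[:2]; print(((P-RC)@EX).round(4),((P-RC)@EY).round(4))
E
```

```text
-0.1242 0.0631
-0.1251 0.0083
```

```bash
python3 -m crank '{"linear":[[-0.05,0,0],[-0.1,0,0],[-0.15,0,0],[-0.2,0,0],[-0.24,0,0],[-0.26,0,0],[-0.26,0,0]],"rotation":[[0,0,0],[0,0,0],[0,0,0],[0,0,0],[0,0,0],[0,0,0],[0,0,0]]}'
python3 -m crank '{"linear":[[0.1,0,0],[0.2,-0.1,0],[0.2,-0.6,0],[0.2,-1.2,0],[0.2,-1.8,0],[0.2,-2.4,0],[0.2,-2.5,0],[0.2,-2.5,0]],"rotation":[[0,0,0],[0,0,0],[0,0,0],[0,0,0],[0,0,0],[0,0,0],[0,0,0],[0,0,0]]}' 1
python3 - <<'E'
from h import *
snap('side','s5');snap('top','t5')
crop('s5',60,180,260,360,3,'s5c');crop('t5',130,85,220,220,4.4,'t5c')
go(*rk(-.1215,.0362),.15,4.8)
E
```

```text
t: 4.92
tool_pos: [0.5619, 0.181, 0.0467]
tool_rot: [0.707, -0.707, -0.029, 0.029]
wrist_force: [0.9, -0.5, -0.5]
gripper_width: 0.0003
t: 5.58
tool_pos: [0.5715, 0.1819, 0.1487]
tool_rot: [0.707, -0.706, -0.031, 0.028]
wrist_force: [-0.1, -0.7, -0.2]
gripper_width: 0.0491
tcp [0.5698 0.1816 0.1459] lin [-2.39  -0.101  0.006] rot [ 0.    -0.018 -0.014] t 5.6833 w 0.057549359705452156 F [-0.19 -0.72 -0.31]
```

View pics/s5c.png

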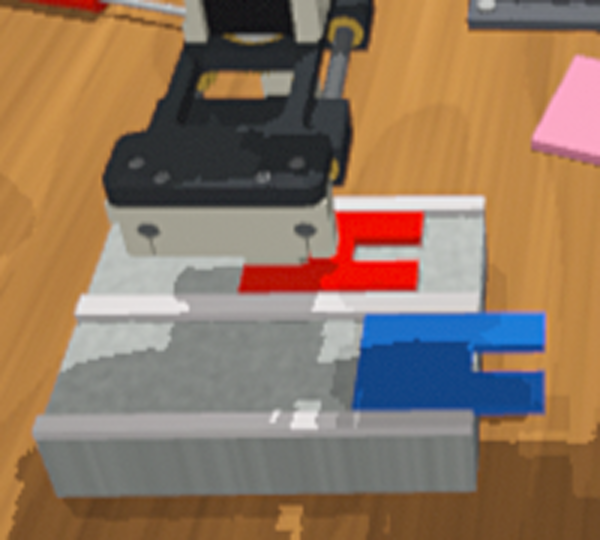

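View pics/t5c.png

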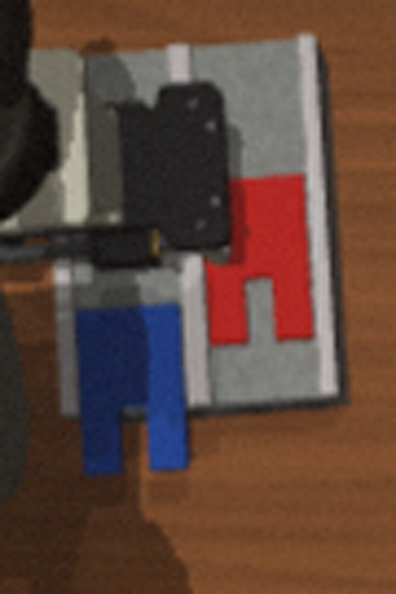

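```bash
python3 - <<'E'
from h import *
Q=[]
for a,b in((84,474),(188,468),(181,303),(77,308)):
    P=ray('top',130+(a+.5)/4.4-.5,85+(b+.5)/4.4-.5,.052)[:2]; Q.append(P);print(((P-RC)@EX).round(4),((P-RC)@EY).round(4))
Q=np.array(Q);d=(Q[2]+Q[3]-Q[0]-Q[1]);print(Q.mean(0),((Q.mean(0)-RC)@EX),np.degrees(np.arctan2(d[1],d[0])))
E
```

```text
-0.1328 0.0647
-0.1338 0.0082
-0.0436 0.0069
-0.0419 0.0637
[0.5078711  0.17647349] -0.08803646640471714 4.067693935300923
```

Overhang is about 33 mm, so the centre is at rack x = -0.088, in range. The plate is flat and red is unmoved. I'll grip with the tips flush with the plate's underside, so the fingers can't run into the equally wide steel plate when placing. Next, a move above the overhang.

```bash
python3 -m crank '{"linear":[[-0.4,0,0],[-0.8,0,0],[-1.2,0,0],[-1.6,0,0],[-2.0,0,0],[-2.2,0,0],[-2.3,0,0],[-2.3,0,0]],"rotation":[[0,0,0],[0,0,0],[0,0,0],[0,0,0],[0,0,0],[0,0,0],[0,0,0],[0,0,0]]}' 1
python3 - <<'E'
from h import *
snap('side','s6');capture('side')
crop('s6',60,150,310,360,3,'s6c')
go(*rk(-.118,.0359),.0445,4.5)
E
```

```text
t: 6.35
tool_pos: [0.4779, 0.1741, 0.1462]
tool_rot: [-0.706, 0.707, 0.029, -0.03]
wrist_force: [0.3, -0.1, -0.8]
gripper_width: 0.0918
tcp [0.4791 0.1742 0.1465] lin [-2.90e-02  2.55e+00 -2.00e-03] rot [-0.     0.04   0.004] t 6.45 w 0.09200524367379007 F [ 0.31 -0.57  0.11]
```

View pics/s6c.png

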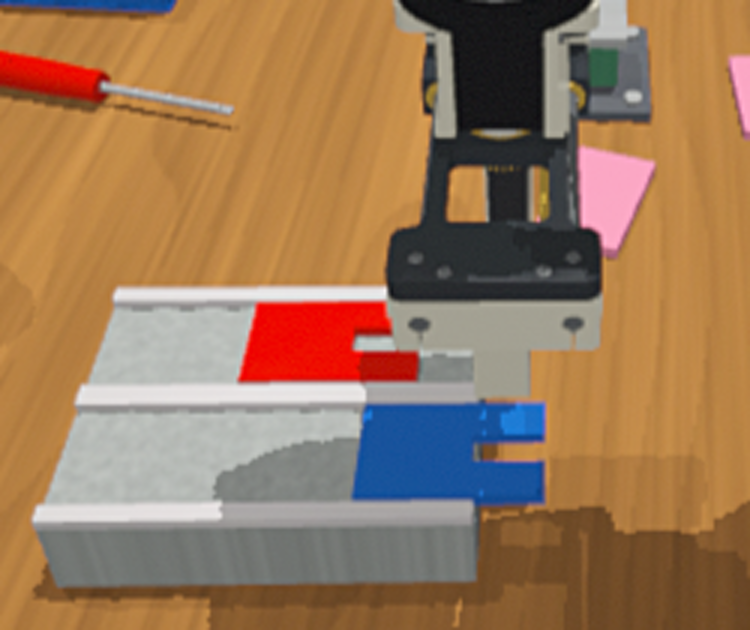

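The side view shows a narrow finger of about 19 mm, at (500,370) in the crop, over the overhanging prongs and clear of the rack edge. I'll descend.

```bash
python3 -m crank '{"linear":[[-0.03,0.4,0],[-0.03,0.9,0],[-0.03,1.4,0],[-0.03,1.9,0],[-0.03,2.2,0],[-0.03,2.4,0],[-0.03,2.5,0],[-0.03,2.5,0]],"rotation":[[0,0,0],[0,0,0],[0,0,0],[0,0,0],[0,0,0],[0,0,0],[0,0,0],[0,0,0]]}' 1
python3 - <<'E'
from h import *
snap('side','s7');capture('side')
crop('s7',60,150,310,360,3,'s7c')
go(*rk(-.118,.0359),.0445,4.5)
E
```

```text
t: 7.12
tool_pos: [0.4774, 0.174, 0.0461]
tool_rot: [-0.706, 0.707, 0.029, -0.029]
wrist_force: [-0.3, 0.3, -0.6]
gripper_width: 0.0922
tcp [0.478  0.1741 0.0472] lin [ 0.001  0.068 -0.004] rot [-0.002  0.04   0.012] t 7.2167 w 0.09149757743100824 F [0.34 0.22 0.65]
```

View pics/s7c.png

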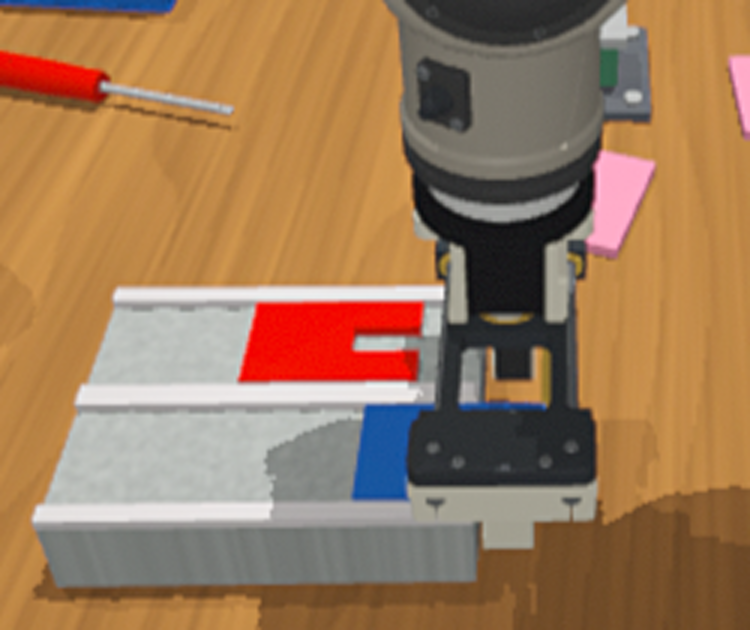

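```bash
python3 -m crank '{"linear":[[0,0.03,0],[0,0.06,0],[0,0.06,0]],"rotation":[[0,0,0],[0,0,0],[0,0,0]]}' 1
python3 -m crank '{"linear":[[0,0,0],[0,0,0],[0,0,0],[0,0,0],[0,0,0],[0,0,0],[0,0,0],[0,0,0]],"rotation":[[0,0,0],[0,0,0],[0,0,0],[0,0,0],[0,0,0],[0,0,0],[0,0,0],[0,0,0]]}' -1 35
```

```text
t: 7.47
tool_pos: [0.4775, 0.1741, 0.0447]
tool_rot: [0.707, -0.706, -0.029, 0.029]
wrist_force: [-0.0, -0.8, -0.3]
gripper_width: 0.0915
t: 8.13
tool_pos: [0.4773, 0.1741, 0.0443]
tool_rot: [0.707, -0.706, -0.029, 0.029]
wrist_force: [-0.5, -0.5, -0.5]
gripper_width: 0.0553
```

It grips at 55.3 mm, close to the plate's 56 mm. I'll lift slowly and look.

```bash
python3 -m crank '{"linear":[[0,-0.05,0],[0,-0.15,0],[0,-0.3,0],[0,-0.5,0],[0,-0.7,0],[0,-0.9,0],[0,-1.0,0],[0,-1.0,0]],"rotation":[[0,0,0],[0,0,0],[0,0,0],[0,0,0],[0,0,0],[0,0,0],[0,0,0],[0,0,0]]}'
python3 - <<'E'
from h import *
snap('side','s8');snap('top','t8')
crop('s8',60,150,310,360,3,'s8c')
go(.48,-.2,.15,4.5)
E
```

```text
t: 8.8
tool_pos: [0.478, 0.1742, 0.0857]
tool_rot: [0.707, -0.706, -0.03, 0.028]
wrist_force: [0.5, -0.7, -0.3]
gripper_width: 0.0555
tcp [0.4773 0.1741 0.0845] lin [-0.7   -1.638 -9.325] rot [-0.002  0.042  0.006] t 8.9 w 0.0551829174560288 F [-0.33 -1.11  0.7 ]
```

View pics/s8c.png

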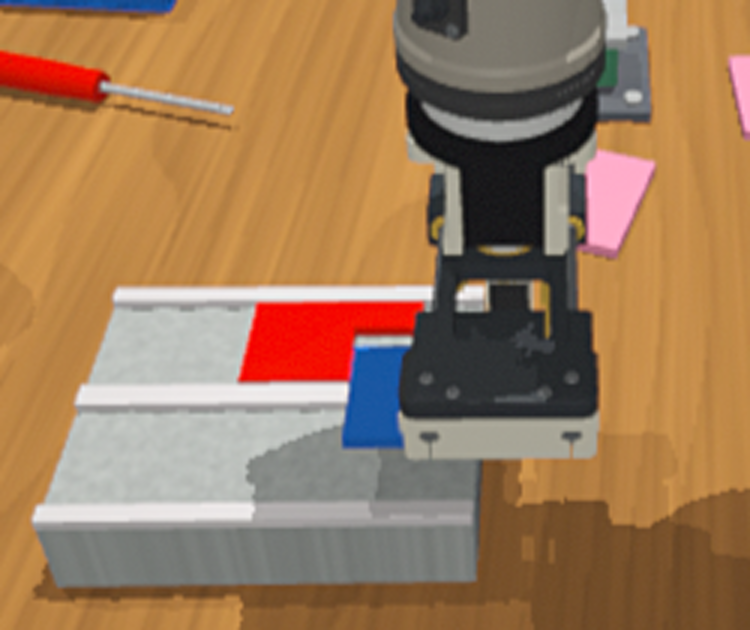

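The blue plate is held level and clear of the rack. Red has not moved. Next I compute the move to above the steel plate.

```bash
python3 - <<'E'
from h import *
go(.4514,-.2114,.115,3.6)
E
python3 -m crank '{"linear":[[0,-0.2,-0.05],[0,-0.4,-0.2],[-0.05,-0.6,-0.5],[-0.1,-0.75,-0.9],[-0.15,-0.75,-1.4],[-0.2,-0.75,-1.9],[-0.25,-0.75,-2.4],[-0.3,-0.75,-2.9]],"rotation":[[0,0,0],[0,0,0],[0,0,0],[0,0,0],[0,0,0],[0,0,0],[0,0,0],[0,0,0]]}'
python3 - <<'E'
from h import *
go(.4514,-.2114,.115,3.6)
E
```

```text
tcp [0.4773 0.1741 0.0845] lin [-1.436 -0.763 -9.551] rot [-0.002  0.222  0.006] t 8.9 w 0.0551829174560288 F [-0.33 -1.11  0.7 ]
t: 9.57
tool_pos: [0.4747, 0.0556, 0.1151]
tool_rot: [-0.706, 0.707, 0.029, -0.029]
wrist_force: [-0.5, -0.3, -0.5]
gripper_width: 0.0555
tcp [0.4747 0.0556 0.1151] lin [-1.127e+00  4.000e-03 -6.605e+00] rot [0.002 0.218 0.01 ] t 9.5667 w 0.05554753599988932 F [-0.53 -0.29 -0.47]
```

```bash
python3 -m crank '{"linear":[[-0.05,0,-0.5],[-0.1,0,-1.0],[-0.2,0,-1.5],[-0.3,0,-2.0],[-0.4,0,-2.4],[-0.45,0,-2.8],[-0.5,0,-3.1],[-0.55,0,-3.3]],"rotation":[[0,0,0],[0,0,0],[0,0,0],[0,0.1,0],[0,0.1,0],[0,0.2,0],[0,0.2,0],[0,0.2,0]]}'
python3 -m crank '{"linear":[[-0.1,0,-0.3],[-0.2,0,-0.8],[-0.3,0,-1.3],[-0.4,0,-1.8],[-0.5,0,-2.3],[-0.55,0,-2.8],[-0.6,0,-3.1],[-0.6,0,-3.2]],"rotation":[[0,0,0],[0,0,0],[0,0,0],[0,0,0],[0,0,0],[0,0,0],[0,0,0],[0,0,0]]}'
python3 - <<'E'
from h import *
snap('side','s9');snap('top','t9')
crop('s9',180,100,330,210,5,'s9c');crop('t9',270,130,380,240,5,'t9c')
go(.4514,-.2114,.115,3.6)
E
```

```text
t: 10.23
tool_pos: [0.4635, -0.078, 0.115]
tool_rot: [-0.707, 0.707, 0.023, -0.022]
wrist_force: [0.1, -0.8, 0.1]
gripper_width: 0.0554
t: 10.9
tool_pos: [0.4477, -0.2071, 0.1146]
tool_rot: [-0.707, 0.707, 0.022, -0.022]
wrist_force: [0.6, -0.5, -1.0]
gripper_width: 0.0555
tcp [ 0.4479 -0.2055  0.1144] lin [ 0.078 -0.015 -0.152] rot [-0.004  0.006  0.002] t 11.0 w 0.05543137495833614 F [ 0.22  0.22 -0.86]
```

View pics/s9c.png

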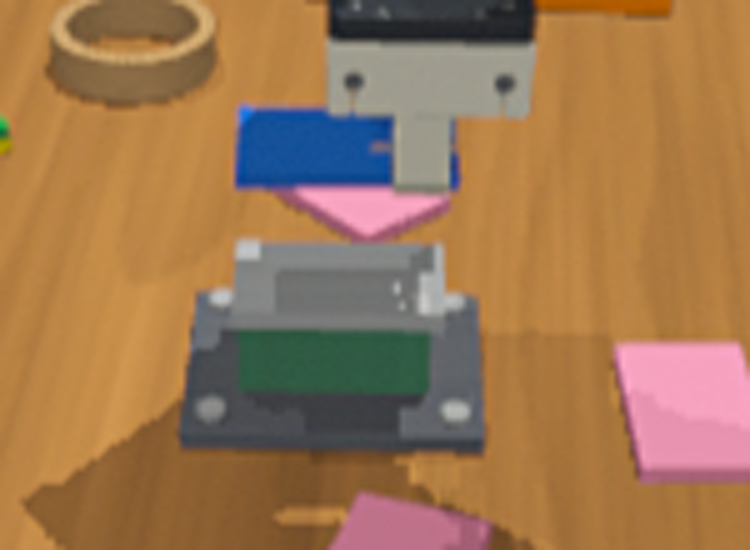

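View pics/t9c.png

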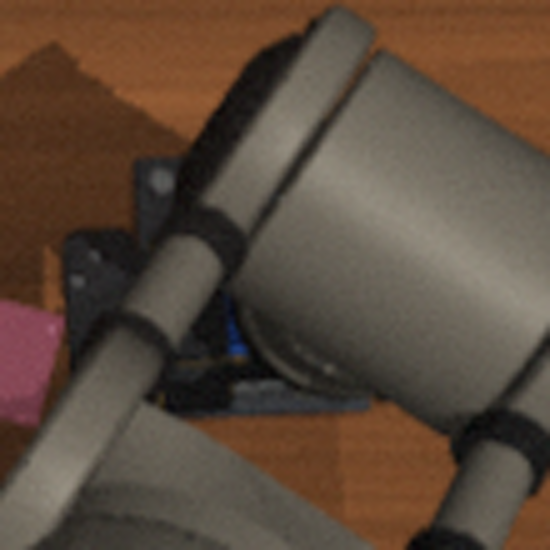

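The side view shows the blue plate level at (345,148) in the crop, above the steel plate. I'll check both against their projected corners.

```bash
python3 - <<'E'
from h import *
def corners(c,yaw,z):
    y=np.radians(yaw);ex=np.array([np.cos(y),np.sin(y)]);ey=np.array([-ex[1],ex[0]])
    return [np.r_[c+a*.045*ex+b*.028*ey,z] for a,b in((1,1),(-1,1),(-1,-1),(1,-1))]
t=get_obs()['tool_pos'];y=np.radians(3.6)
bc=t[:2]+.0305*np.array([np.cos(y),np.sin(y)])
for nm,c,yaw,z,f in(('blue',bc,3.6,t[2]+.0005,'s9'),('bluetop',bc,3.6,t[2]+.0075,'s9'),('steeltop',np.array([.4818,-.2095]),3.6,.053,'s0')):
    print(nm,[tuple(((np.array(proj('side',P))-[180,100]+.5)*5-.5).round(0)) for P in corners(c,yaw,z)])
crop('s0',180,100,330,210,5,'s0c')
E
```

```text
blue [(np.float64(231.0), np.float64(192.0)), (np.float64(456.0), np.float64(195.0)), (np.float64(451.0), np.float64(127.0)), (np.float64(237.0), np.float64(124.0))]
bluetop [(np.float64(231.0), np.float64(177.0)), (np.float64(457.0), np.float64(180.0)), (np.float64(452.0), np.float64(112.0)), (np.float64(237.0), np.float64(109.0))]
steeltop [(np.float64(228.0), np.float64(313.0)), (np.float64(442.0), np.float64(315.0)), (np.float64(439.0), np.float64(245.0)), (np.float64(234.0), np.float64(242.0))]
```

View pics/s0c.png

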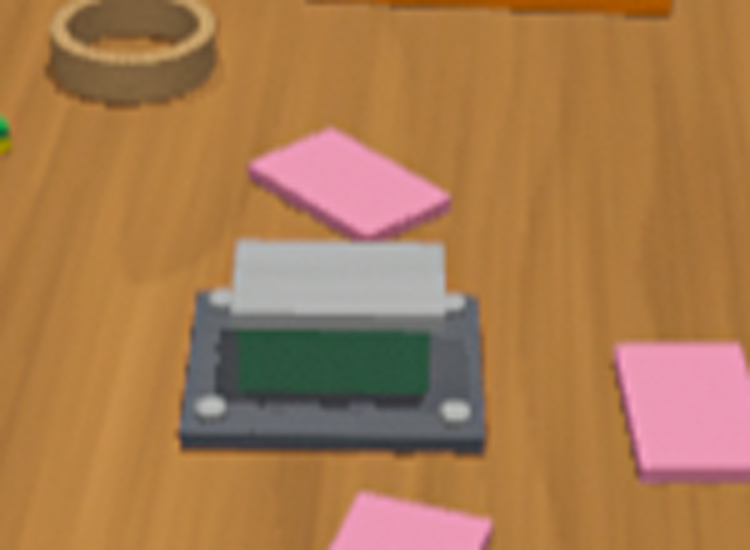

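Projections agree within about 2 mm. I'll align and descend to just above the steel.

```bash
python3 -m crank '{"linear":[[0.04,0,-0.08],[0.08,0.1,-0.13],[0.08,0.3,-0.13],[0.08,0.55,-0.13],[0.08,0.8,-0.13],[0.08,1.0,-0.13],[0.08,1.15,-0.13],[0.08,1.2,-0.13]],"rotation":[[0,0,0],[0,0,0],[0,0,0],[0,0,0],[0,0,0],[0,0,0],[0,0,0],[0,0,0]]}'
python3 - <<'E'
from h import *
snap('side','s10');capture('side')
crop('s10',180,100,330,210,5,'s10c')
go(.4514,-.2114,.0535,3.6)
E
```

```text
t: 11.67
tool_pos: [0.451, -0.2096, 0.0648]
tool_rot: [0.707, -0.706, -0.022, 0.024]
wrist_force: [-1.3, -0.3, -0.7]
gripper_width: 0.0557
tcp [ 0.4514 -0.21    0.0657] lin [-0.001  0.304 -0.036] rot [-0.01   0.022 -0.01 ] t 11.7667 w 0.05540226382134125 F [-0.88  0.43 -0.49]
```

View pics/s10c.png

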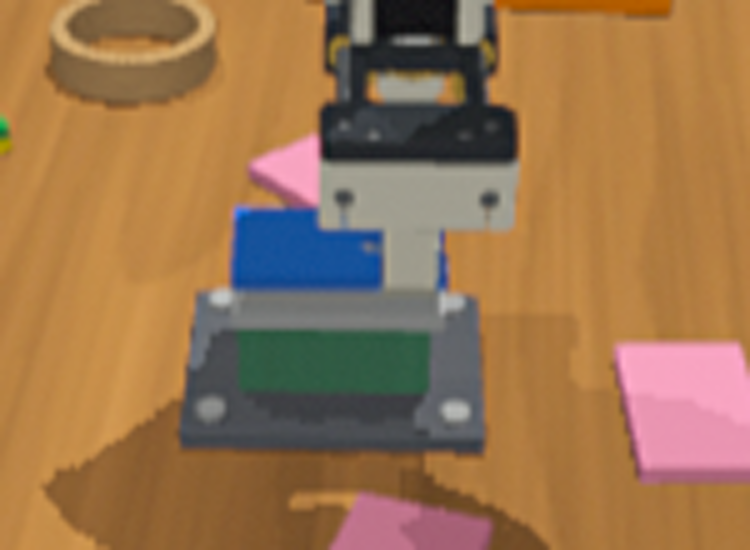

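The blue plate spans columns 232–446, and the steel plate spans 229–445. I'll make the last descent slowly.

```bash
python3 -m crank '{"linear":[[0,0.05,-0.03],[0,0.1,-0.03],[0,0.15,-0.03],[0,0.19,-0.03],[0,0.23,-0.03],[0,0.26,-0.03],[0,0.27,-0.03],[0,0.27,-0.03]],"rotation":[[0,0,0],[0,0,0],[0,0,0],[0,0,0],[0,0,0],[0,0,0],[0,0,0],[0,0,0]]}'
python3 - <<'E'
from h import *
snap('side','s11');capture('side')
crop('s11',180,100,330,210,5,'s11c')
go(.4514,-.2114,.0535,3.6)
E
```

```text
t: 12.43
tool_pos: [0.4517, -0.2113, 0.0554]
tool_rot: [0.707, -0.707, -0.023, 0.023]
wrist_force: [-0.2, 0.7, -0.5]
gripper_width: 0.0557
tcp [ 0.4517 -0.2114  0.0555] lin [-0.008  0.051  0.   ] rot [-0.     0.022  0.002] t 12.5333 w 0.05568357636644213 F [-0.36 -0.44 -0.73]
```

View pics/s11c.png

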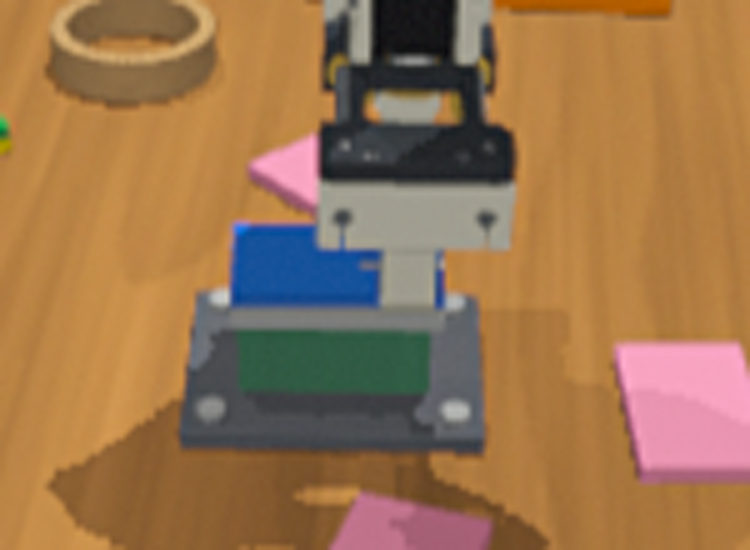

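```bash
python3 -m crank '{"linear":[[0,0.01,0],[0,0.02,0],[0,0.03,0],[0,0.04,0],[0,0.04,0]],"rotation":[[0,0,0],[0,0,0],[0,0,0],[0,0,0],[0,0,0]]}'
```

```text
t: 12.95
tool_pos: [0.4517, -0.2113, 0.0538]
tool_rot: [0.707, -0.707, -0.023, 0.023]
wrist_force: [0.8, 1.1, -1.1]
gripper_width: 0.0554
```

```bash
python3 -m crank '{"linear":[[0,0.01,0],[0,0.02,0],[0,0.02,0]],"rotation":[[0,0,0],[0,0,0],[0,0,0]]}'
python3 - <<'E'
from h import *
snap('side','s12')
crop('s12',200,120,300,200,8,'s12c')
go(.4514,-.2114,.0535,3.6)
E
```

```text
t: 13.2
tool_pos: [0.4518, -0.2114, 0.0532]
tool_rot: [0.707, -0.707, -0.023, 0.023]
wrist_force: [-1.1, 0.8, 1.6]
gripper_width: 0.0551
tcp [ 0.4517 -0.2114  0.0532] lin [-0.008 -0.008 -0.   ] rot [-0.     0.022  0.002] t 13.25 w 0.05510031385871268 F [ 0.22 -0.89  0.85]
```

View pics/s12c.png

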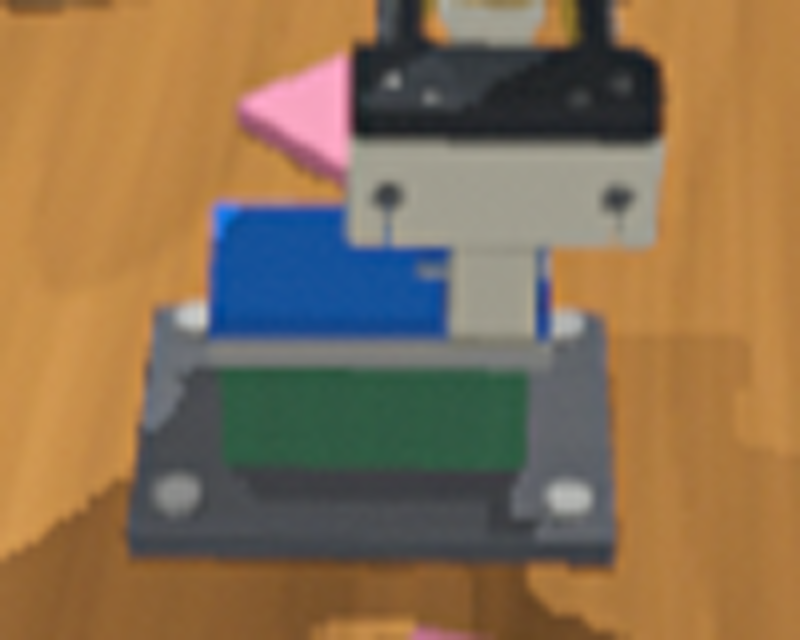

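The blue plate rests on the steel with slight upward force and no visible gap. I'll release and rise.

```bash
python3 -m crank '{"linear":[[0,0,0],[0,0,0],[0,0,0],[0,0,0],[0,0,0],[0,0,0]],"rotation":[[0,0,0],[0,0,0],[0,0,0],[0,0,0],[0,0,0],[0,0,0]]}' 1
python3 -m crank '{"linear":[[0,-0.1,0],[0,-0.4,0],[0,-0.9,0],[0,-1.6,0],[0,-2.3,0],[0,-2.9,0],[0,-3.0,0],[0,-3.0,0]],"rotation":[[0,0,0],[0,0,0],[0,0,0],[0,0,0],[0,0,0],[0,0,0],[0,0,0],[0,0,0]]}'
python3 -m crank '{"linear":[[0,0,0.5],[0,0,1.2],[0,0,2],[0,0,2.8],[0,0,3.6],[0,0,4.4],[0,0,5],[0,0,5]],"rotation":[[0,0,0],[0,0,0],[0,0,0],[0,0,0],[0,0,0],[0,0,0],[0,0,0],[0,0,0]]}'
python3 - <<'E'
from h import *
snap('top','t13');snap('side','s13')
crop('t13',285,150,360,225,7,'t13c');crop('s13',200,120,300,200,8,'s13c')
E
```

```text
t: 13.75
tool_pos: [0.4517, -0.2113, 0.0531]
tool_rot: [0.707, -0.707, -0.023, 0.023]
wrist_force: [-0.1, 0.1, 0.3]
gripper_width: 0.0895
t: 14.42
tool_pos: [0.4525, -0.2118, 0.1749]
tool_rot: [-0.706, 0.708, 0.024, -0.022]
wrist_force: [0.7, -0.2, -0.8]
gripper_width: 0.0918
t: 15.08
tool_pos: [0.437, -0.0081, 0.1717]
tool_rot: [0.707, -0.706, -0.023, 0.025]
wrist_force: [-1.0, 0.1, -0.7]
gripper_width: 0.0917
```

View pics/t13c.png

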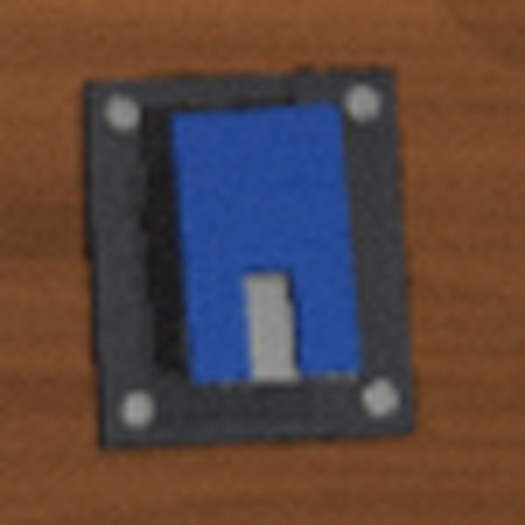

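View pics/s13c.png

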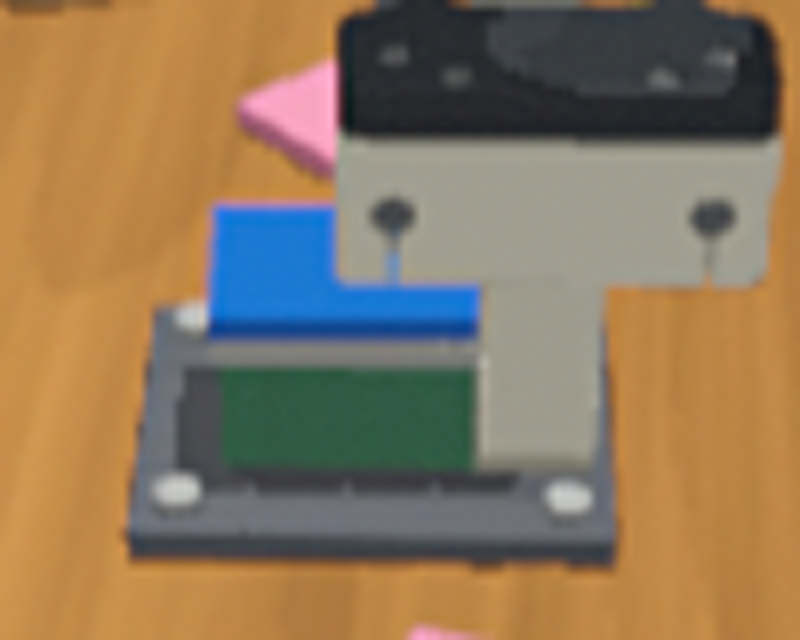

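View pics/t13.png

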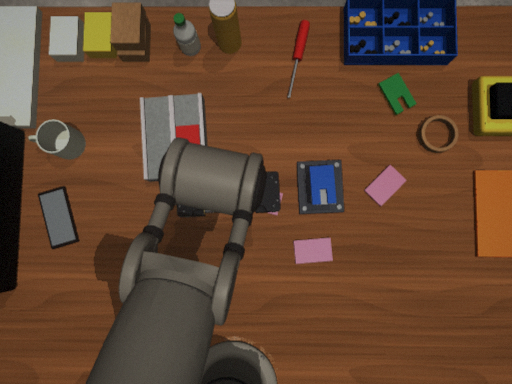

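Blue covers the steel plate's original outline within 1–2 mm and lies flat. The gripper is clear at z = 0.17 and red is in its place. Handing in.

```bash
python3 -c "
from h import *
print(get_obs()['qd'].round(3)); print(hand_in())"
```

```text
[-0.039  0.004 -0.017 -0.006  0.002 -0.005]
the job is handed in; nothing more can be done
None
```

The blue plate now lies flat on the steel plate, lengthwise the same way. It is released, and I handed the job in at about 15 s of robot time.

- **Slide:** I pushed the blue plate along its lane with shut fingertips until about 33 mm stuck out over the front edge (blue centre at rack x ≈ -0.088 m). It stayed flat on the rack.
- **Grip and placing:** I gripped it across the overhang at 35 N and carried it level. I lowered it onto the steel plate until the wrist force just rose by about 1–2 N, then opened the gripper and moved clear.
- **Last checks:** In the top view the blue plate matches the steel plate's original outline within about 1–2 mm, so the steel plate showed no sign of having shifted. The side view shows it lying flat where the gripper didn't hide it. The gripper was well clear at z ≈ 0.17 m. None of the checks failed or disagreed beyond about 2 mm.
- **Not fully checked:** The arm hid part of the red plate in the last picture. Its visible part was in its place, and its front corners, measured after the push, had not moved.

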